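# Arm the stirrer drive under its guard

### The job

Switch the stirrer's drive on at its control unit: lift the amber guard well back by its white tab, draw the red lever out of its notch, throw it across to the far (hinge) side and let it drop in and lock, then close the guard again until its catch snaps fully home. Do not press the red stop button or turn the speed dial, and leave the other things on the bench standing where they are.

Things in the scene. Friction and masses are not known exactly. Their poses are not given: they have to be found in the camera images.
- console: stirrer control unit, fixed: beige wedge, 290 mm wide (its y), 200 deep (its x), 45 high at the front (-x, robot's side), 118 at the back; its dark top panel slopes up to the back at 0.35 rad (20 degrees). Origin: centre of the underside; x to its back, z up. On the panel's middle line (y = 0), front to back: guard tab, guard with the lever inside, guard hinge
- guard (a joint): guard angle, rad: 0 shut, 2.1 right back; its stiff hinge (0.08 N m) holds any angle. A sprung catch at its front holds it shut: 7 to 9 N at the tab lifts it out. In closing it stops on the catch about 0.12 rad open until pressed with about 5 N, then snaps to 0. To reach the lever have it beyond 1.7 and lean the gripper back to the robot, 20 to 30 degrees off vertical
- guard_tab (a point): grip point of the guard's white tab, a fin 10 mm thick (along y), 18 mm high, that stands 42 mm out in front of the guard's front wall; the point lies 28 mm from the wall, in the fin's middle; shut, 30 mm off the panel. Axes turn with the guard: x up the slope when shut, y along the hinge. The guard: transparent amber hood, orange edges, 86 mm long up the slope, 64 wide, 60 high off the panel, 90 g
- guard_hinge (a point): middle of the guard's hinge line, on the unit's back half, 22 mm off the panel, fixed. The line runs along the unit's y. With the guard shut the tab's grip point lies 114 mm down the slope from here and 8 mm farther off the panel; it moves on an arc about this line, and the tab can turn between the fingers
- lever (a joint): angle of the locking lever, rad: 0 off (leaning 0.45 rad from the panel's normal to the front, the robot's side), 0.9 on (leaning 0.45 rad to the back, the hinge side). Its pivot line runs along the unit's y, 43 mm below the red grip's centre along the lever when the sleeve is home. A steel gate blocks it (0.06 rad of play) unless the sleeve is drawn out
- lever_sleeve (a joint): how far the lever's sleeve with its red grip is drawn out along the lever, m: 0 home (locked in its notch), 0.009 its stop. A spring draws it in: 4 N at home, 7.4 N at the stop. Drawn out by 6 mm or more the lever can be thrown. Let go at either end, the sleeve springs home and locks; let go midway, it rests on the gate unlocked
- lever_grip (a point): centre of the lever's red grip (12 x 12 mm, 18 mm long), 45 mm off the panel when home at either end; z points outward along the lever (the way to draw it), y along the unit's y. Below it the sleeve is 12 mm wide along y, 8 mm thick; the gate reaches 27 mm off the panel and is 13 mm wide along y, so fingers on the grip's two y faces can reach to about 30 mm off the panel
- stop (a joint): red stop button, m: 0 out, 0.006 pressed. 34 mm across in a yellow housing 50 mm across, 23 mm high off the panel, 100 mm to the unit's left (+y) of the panel's middle line and 30 mm down the slope from the panel's centre. Not to be pressed
- dial_mark (a point): white mark on the bar grip of the black speed dial, 18 mm from the dial's axis. The dial, 38 mm across and 45 mm high off the panel, stands 98 mm to the unit's right (-y) of the middle line, 30 mm down the slope from the panel's centre. Its setting varies. Not to be turned
- beaker_tall: clear plastic beaker, 80 mm diameter, 115 mm high, loose. Origin: centre of its underside. The four upright vessels stand beside the unit, two on each side, which is where varies
- beaker_low: clear plastic beaker, 72 mm diameter, 85 mm high, loose. Origin: centre of its underside
- sample_bottle: cream sample bottle with a pink cap, 68 mm diameter, 170 mm high, loose. Origin: centre of its underside
- amber_jar: amber glass jar with a black cap, 64 mm diameter, 85 mm high, loose. Origin: centre of its underside
- carton: flat white carton, 100 x 150 x 32 mm, loose, near the unit's front left. Origin: centre of its underside
- spanner: steel spanner, 150 mm long, lying in front of the unit. Origin: on the bench under its middle; x along it
- spatula: lab spoon, 170 mm long, lying in front of the unit, to the right. Origin: on the bench under its middle; x along it

How it is judged:
On the way, in this order (a step that is already met when the one before it is completed fails the run):
1. the guard is lifted back (beyond 1.3 rad) while the lever is still off (value of joint guard above 1.3 rad and value of joint lever below 0.15 rad), for 0.1 s.
2. with the guard open, the lever is thrown to its on end (beyond 0.82 rad) and its sleeve is home in the notch (within 2.5 mm) (value of joint lever above 0.82 rad and value of joint lever_sleeve below 0.0025 m and value of joint guard above 0.6 rad), for 0.2 s.
At the end, for the whole second after the job is handed in: the guard is shut in its catch (within 0.03 rad) and at rest, and under it the lever stands at its on end (beyond 0.82 of 0.9 rad) with its sleeve home in the notch (within 2.5 mm) (value of joint guard below 0.03 rad and value of joint lever above 0.82 rad and value of joint lever_sleeve below 0.0025 m and not (velocity of joint guard above 0.05 rad/s)); the robot touches nothing.
It fails at once if the stop button is pressed by more than 3 mm (value of joint stop above 0.003 m).
It fails at once if the speed dial's mark is turned by more than 6 mm (distance of dial_mark from where it was at the start of the episode above 0.006 m).
It fails at once if a vessel is moved by more than 30 mm or tipped by more than 0.35 rad (distance of any of beaker_tall, beaker_low, sample_bottle, amber_jar from where it was at the start of the episode above 0.03 m or angle between any of beaker_tall, beaker_low, sample_bottle, amber_jar's own z axis and vertical above 0.35 rad).
It fails at once if the carton, spanner or spoon is moved by more than 30 mm (distance of any of carton, spanner, spatula from where it was at the start of the episode above 0.03 m).
It also fails if it takes over 64 s, if anything falls off the work surface, if the arm or the gripper's body presses on something with over 40 N, if the wrist force passes 120 N, or if a joint passes its speed limit or range.

### The arm

A 7-joint arm with a two-finger parallel gripper is mounted at the origin on the work surface. World frame = base frame: x ahead of the robot, y to its left, z up, the work surface at z = 0. Lengths are in m, angles in rad, forces in N, time in s.
With the tool pointing down it reaches from about 0.425 to 0.95 m from the base axis. Payload 4.7 kg.
Tool frame: the origin (TCP) lies midway between the tips of the shut fingers; the grasp point (between the pads) lies grasp_offset behind it (grasp_offset is the distance from the TCP to the grasp point, in m); z points along the fingers, x is the direction in which the jaws open and shut, and the axes are right-handed (so a half turn about z gives the same grasp; the last joint's range is limited). The gripper opens to 85 mm and grips with 20 to 120 N. Pads are 22 mm wide; open, the fingers measure 114 mm over their backs; the gripper's body (76 mm by 85 mm) begins 54 mm behind the grasp point. The pads swing forward as they close: fully open they stand 13 mm farther back than shut.
Start: joints at [-1.25, 0.469, -0.049, 1.532, 0.024, 1.141, -0.082], TCP at [0.231, 0.634, 0.231] pointing down, gripper open.
Joint ranges: [-2.59, 2.59], [-0.33, 1.99], [-1.39, 1.29], [0.1, 2.45], [-1.04, 4.18], [0.21, 1.99], [-2.66, 2.66]. Speed limits (rad/s): [2.57, 2.57, 3.14, 3.14, 3.14, 3.14, 3.14].

### API

Orientations are given as a unit quaternion [w, x, y, z].
In Python, from plant import read_state, get_image, calibration, close_job, cut_out, tip_of, grasp_offset gives the robot as it stands.
- The arm moves only by the shell command python3 -m jog 'ROWS'. ROWS is JSON, a list that holds one entry, the list of rows, each a list of 5 numbers: the gripper's target within -1 to 1 (fully open at 1, half-way at 0, shut at -1), then the shift along the tool's x, y, z in units of 0.075 m (1.0 is 0.075 m), then the turn about the tool's z in units of 180 degrees (1.0 is 180 degrees). In form: [[[gripper, tx, ty, tz, roll], ...]]. A call has 1 to 10 rows; each row shifts and turns the commanded pose from where the row before left it, along the tool's axes as they then stand; what a row does not reach is not made up. A row lasts 1/12 s, in which the tool goes at most 41.7 mm and 7.16 degrees, less where a joint would pass 70% of its speed; a pose out of reach is approached as far as the arm can. A call with a number of a shift or a turn outside -1 to 1 is refused whole. A call with a gripper value outside its range is refused whole. The fingers move at their own pace and stop on an object; the grip force is fixed at half the most. Time passes only in rows, so rows that do not move let the fingers close. It gives the time, the measured TCP pose, the force and the opening at its end, in the units of the state.
- read_state(): the state, without advancing time (a new reading comes with each control period).
- get_image(name): name is "side" or "top"; returns (picture, depth): 480x640x3 uint8, red, green, blue; 480x640 float32, m along the optical axis (not along the pixel's ray), 0 where there is no reading.
- calibration(name): a dict with "fx", "fy", "cx", "cy" (pixels), "world_to_cam" (4x4, takes a point from world to camera coordinates). Camera axes: x right, y up, looking along -z (the intrinsics and any distortion apply to the point x, -y, -z); pixel columns grow to the right and rows downward; lengths in m; the calibration is good to about 2 mm. A picture is of the moment at which its call begins. calibration takes no time and is no camera call.
- close_job(): hands the job in, once; it reports no verdict.
Trained networks look in the newest picture that a camera, given by its name, has taken for a name from the list of things; names that differ only in an ending like _2 or _b are one class to them, and where a whole thing is asked for, a point or a joint stands for the part that bears it (a point fixed in the world has none). Each returns a list of dicts, best first, with "score" (0 to 1); they miss things now and then, are a little off and sometimes report something else, mostly with a low value. They report only what shows in the picture. A call takes as long as a camera call.
- cut_out(thing, camera): "region" (480x640 bool, what is visible of it) and "rect" ([left, top, right, bottom] as shares, 0 to 1, of the picture: columns of its width, rows of its height, round what is visible of it).
- tip_of(thing, camera): "point" ([column, row] as shares, 0 to 1, of the picture: columns of its width, rows of its height: a listed point, or the origin of a listed thing).
The state is a dict: "t": time; "joint_pos": joint angles; "qd": joint speeds; "joint_efforts": joint torques, N m; "position": TCP position; "eef_rot": TCP orientation; "ft_force": force on the tool from outside, world axes, zero at the start; "torque": the same for the moment, N m; "width": finger opening in m.
Only numpy, scipy, OpenCV 4.12 (cv2) and the standard library are available. Lean on these libraries where they do the work, as an engineer would, in place of code of your own. Each camera call takes 0.05 s, during which the arm holds its last target. There are 200 camera calls.

## Working session

There is one attempt and no reset: what is moved stays moved. The work goes in short steps, Python scripts to look and compute and a shell command to move; the robot and the scene stay as the last step left them, time stands still between calls to the robot, and variables do not carry over. Pictures are saved under pics/ and viewed, about 8 in all and at most 12, crops included, and the job is handed in when it is done.

```bash
ls; mkdir -p pics; cat > h.py <<'E'
import numpy as np,cv2
from plant import *
from scipy.spatial.transform import Rotation as R
def cal(c):
    k=calibration(c); return k,np.array(k["world_to_cam"])
def p2w(c,u,v,d):
    k,T=cal(c)
    pc=np.array([(u-k["cx"])/k["fx"]*d,-(v-k["cy"])/k["fy"]*d,-d,1])
    return (np.linalg.inv(T)@pc)[:3]
def ray(c,u,v):
    k,T=cal(c); o=np.linalg.inv(T)[:3,3]; d=p2w(c,u,v,1.)-o; return o,d/np.linalg.norm(d)
def w2p(c,p):
    k,T=cal(c); q=T@np.r_[p,1]; return k["cx"]+k["fx"]*q[0]/-q[2],k["cy"]+k["fy"]*(-q[1])/-q[2]
def tri(p1,p2):
    A=np.zeros((3,3));b=np.zeros(3);rs=[ray("side",*p1),ray("top",*p2)]
    for o,d in rs:
        M=np.eye(3)-np.outer(d,d);A+=M;b+=M@o
    x=np.linalg.solve(A,b); return x,[round(float(np.linalg.norm((np.eye(3)-np.outer(d,d))@(x-o))),4) for o,d in rs]
def rot():
    s=read_state(); q=s["eef_rot"]; return R.from_quat([q[1],q[2],q[3],q[0]]),np.array(s["position"])
E
python3 - <<'E'
from h import *
np.set_printoptions(precision=4,suppress=True)
s=read_state();print({k:np.round(v,3) for k,v in s.items()});print("go",grasp_offset() if callable(grasp_offset) else grasp_offset)
ims={}
for c in("side","top"):
    im,d=get_image(c);ims[c]=(im,d);cv2.imwrite(f"pics/{c}0.png",im[:,:,::-1]);np.save(f"d_{c}.npy",d)
    k=calibration(c);print(c,{a:b for a,b in k.items() if a!="world_to_cam"},np.linalg.inv(np.array(k["world_to_cam"]))[:3,3])
for n in["console","guard_tab","guard_hinge","lever_grip","stop","dial_mark","beaker_tall","beaker_low","sample_bottle","amber_jar","carton","spanner","spatula"]:
    P={}
    for c in("side","top"):
        r=tip_of(n,c)
        if r:
            u,v=r[0]["point"];u*=640;v*=480;P[c]=(u,v)
            d=ims[c][1][min(int(v),479),min(int(u),639)]
            print(n,c,round(r[0]["score"],2),round(u),round(v),p2w(c,u,v,d))
    if len(P)==2: print("   tri",*tri(P["side"],P["top"]))
E
```

```text
pics
{'t': np.float64(0.0), 'joint_pos': array([-1.25 ,  0.469, -0.049,  1.534,  0.024,  1.141, -0.082]), 'qd': array([ 0.002, -0.   ,  0.   , -0.   ,  0.001, -0.001,  0.   ]), 'joint_efforts': array([  0.   , -51.032,  -0.047, -23.77 ,   0.011,   0.008,  -0.   ]), 'position': array([0.231, 0.634, 0.23 ]), 'eef_rot': array([ 0.001,  0.819,  0.573, -0.001]), 'ft_force': array([-0.651,  0.039,  0.287]), 'torque': array([-0.056, -0.012, -0.008]), 'width': np.float64(0.085)}
go 0.0187
side {'fx': 603.1701296380521, 'fy': 603.1701296380521, 'cx': 321.26827186619533, 'cy': 232.74944408148895} [-0.1465 -0.9957  0.7835]
top {'fx': 516.0675618921623, 'fy': 516.0675618921623, 'cx': 322.2503413467502, 'cy': 240.43702182273861} [0.2863 0.0314 1.4321]
console side 0.58 335 260 [0.5567 0.0212 0.059 ]
console top 0.97 312 223 [0.5772 0.075  0.135 ]
   tri [0.6011 0.0803 0.0164] [0.0029, 0.0029]
guard_tab side 0.67 318 240 [0.5465 0.0773 0.0914]
guard_tab top 0.76 310 237 [0.5471 0.0809 0.0964]
   tri [0.5487 0.0811 0.0889] [0.0002, 0.0002]
guard_hinge side 0.78 353 217 [0.6357 0.0603 0.1348]
guard_hinge top 0.66 304 194 [0.6572 0.0967 0.1264]
   tri [0.6619 0.0971 0.1123] [0.0008, 0.0008]Traceback (most recent call last):
  File "<stdin>", line 11, in <module>
ValueError: it knows: amber_jar, beaker_low, beaker_tall, carton, console, dial_mark, guard_hinge, guard_tab, lever_grip, sample_bottle, spanner, spatula
```

View pics/side0.png

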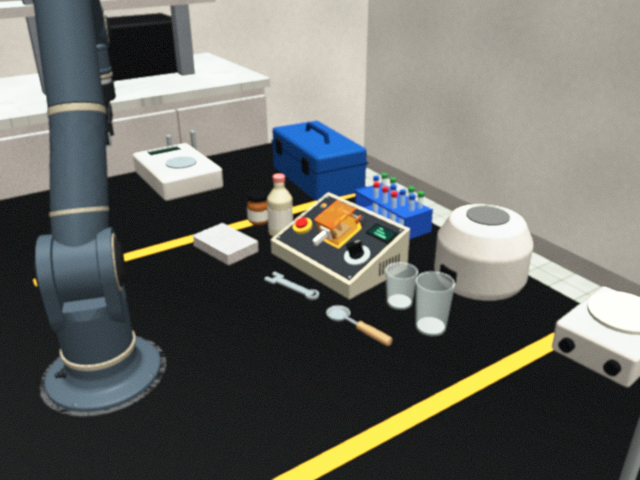

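View pics/top0.png

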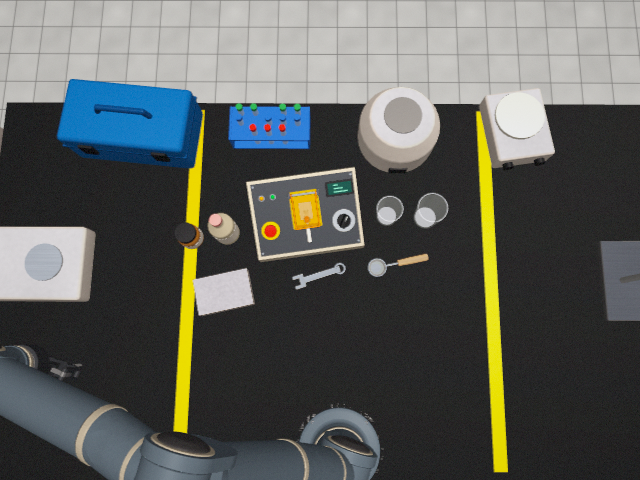

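```bash
python3 - <<'E'
from h import *
np.set_printoptions(precision=4,suppress=True)
D={c:np.load(f"d_{c}.npy") for c in("side","top")}
for n in["lever_grip","dial_mark","beaker_tall","beaker_low","sample_bottle","amber_jar","carton","spanner","spatula"]:
    P={}
    for c in("side","top"):
        r=tip_of(n,c)
        if r:
            u,v=r[0]["point"];u*=640;v*=480;P[c]=(u,v)
            print(n,c,round(r[0]["score"],2),round(u),round(v))
    if len(P)==2: print("   tri",*tri(P["side"],P["top"]))
# panel plane normals from top depth
d=D["top"];pts=np.array([p2w("top",u,v,d[v,u]) for v in range(165,275,2) for u in range(225,400,2) if d[v,u]>0])
best=None;rng=np.random.default_rng(0)
for i in range(500):
    a,b,c=pts[rng.choice(len(pts),3,False)];nn=np.cross(b-a,c-a);L=np.linalg.norm(nn)
    if L<1e-5: continue
    nn/=L; nn*=np.sign(nn[2])
    if abs(np.arccos(nn[2])-.35)>.15: continue
    m=abs((pts-a)@nn)<.003
    if best is None or m.sum()>best.sum(): best=m
q=pts[best];c0=q.mean(0);n=np.linalg.svd(q-c0)[2][2];n*=np.sign(n[2])
print("panel",best.sum(),len(pts),n,np.arccos(n[2]),c0,"yaw",np.arctan2(-n[1],-n[0]),q.min(0),q.max(0))
u=np.array([-n[0],-n[1]]);u/=np.linalg.norm(u);w=np.array([-u[1],u[0]])
for ax,nm in((u,"x"),(w,"y")):
    t=q[:,:2]@ax;print(nm,np.percentile(t,[.5,99.5]))
for nm,p in(("tab",[.5487,.0811,.0889]),("hinge",[.6619,.0971,.1123])): print(nm,"off panel",(np.array(p)-c0)@n)
E
```

```text
dial_mark side 0.74 321 238
dial_mark top 0.7 343 215
   tri [0.5595 0.0109 0.1355] [0.0408, 0.0408]
beaker_tall side 0.78 430 326
beaker_tall top 0.94 424 215
   tri [ 0.6302 -0.2399 -0.001 ] [0.002, 0.002]
beaker_low side 0.81 397 302
beaker_low top 0.97 385 214
   tri [ 0.6324 -0.1278 -0.0021] [0.0043, 0.0043]
sample_bottle side 0.65 277 229
sample_bottle top 0.85 231 232
   tri [0.5701 0.3086 0.0151] [0.0078, 0.0078]
amber_jar side 0.91 260 219
amber_jar top 0.66 190 237
   tri [ 0.5675  0.4247 -0.003 ] [0.0025, 0.0025]
carton side 0.7 225 250
carton top 0.94 221 292
   tri [ 0.4096  0.3314 -0.0136] [0.0004, 0.0004]
spanner side 0.8 291 285
spanner top 0.82 319 272
   tri [0.4631 0.0581 0.0043] [0.0052, 0.0052]
spatula side 0.85 358 330
spatula top 0.61 396 264
   tri [ 0.4924 -0.159  -0.0069] [0.0008, 0.0008]Traceback (most recent call last):
  File "<stdin>", line 13, in <module>
  File "h.py", line 7, in p2w
    k,T=cal(c)
        ~~~^^^
  File "h.py", line 5, in cal
    k=calibration(c); return k,np.array(k["world_to_cam"])
ValueError: time passes only in moves, steps and waits
```

```bash
python3 - <<'E'
import re
s=open('h.py').read()
s=s.replace('''def cal(c):
    k=calibration(c); return k,np.array(k["world_to_cam"])''','''_C={}
def cal(c):
    if c not in _C: k=calibration(c); _C[c]=(k,np.array(k["world_to_cam"]))
    return _C[c]''')
open('h.py','w').write(s)
E
python3 - <<'E'
from h import *
np.set_printoptions(precision=4,suppress=True)
d=np.load("d_top.npy");pts=np.array([p2w("top",u,v,d[v,u]) for v in range(165,275) for u in range(240,375) if d[v,u]>0])
best=None;rng=np.random.default_rng(0)
for i in range(800):
    a,b,c=pts[rng.choice(len(pts),3,False)];nn=np.cross(b-a,c-a);L=np.linalg.norm(nn)
    if L<1e-5: continue
    nn/=L; nn*=np.sign(nn[2])
    if abs(np.arccos(nn[2])-.35)>.15: continue
    m=abs((pts-a)@nn)<.003
    if best is None or m.sum()>best.sum(): best=m
q=pts[best];c0=q.mean(0);n=np.linalg.svd(q-c0)[2][2];n*=np.sign(n[2])
print("panel",best.sum(),len(pts),n,np.arccos(n[2]),c0,"yaw",np.arctan2(-n[1],-n[0]))
(cx,cy),sz,ang=cv2.minAreaRect(q[:,:2].astype(np.float32));print("rect",cx,cy,sz,ang)
for nm,p in(("tab",[.5487,.0811,.0889]),("hinge",[.6619,.0971,.1123])): print(nm,"off panel",(np.array(p)-c0)@n)
r=cut_out("console","top")
if r:
    m=r[0]["region"].astype(np.uint8);print("cut",cv2.minAreaRect(np.argwhere(m)[:,::-1].astype(np.float32)))
E
```

```text
panel 4659 14793 [-0.3452 -0.051   0.9371] 0.3564789776578409 [0.6138 0.094  0.0832] yaw 0.14679857011740977
rect 0.5938414931297302 0.09041442722082138 (0.2713961601257324, 0.36111941933631897) 0.800397515296936
tab off panel 0.028477800431154165
hinge off panel 0.010510669754692276
cut ((306.2991027832031, 214.2866973876953), (82.3630599975586, 110.17794799804688), 81.78722381591797)
```

```bash
python3 -m jog '[[[0,0,0,-0.1,-0.0395],[0,0,0,-0.1,-0.0395],[0,0,0,-0.1,-0.0395],[0,0,0,-0.1,-0.0395]]]'; python3 -m jog '[[[0,-0.48,0.19,0,0],[0,-0.48,0.19,0,0],[0,-0.48,0.19,0,0],[0,-0.48,0.19,0,0],[0,-0.48,0.19,0,0],[0,-0.48,0.19,0,0],[0,-0.48,0.19,0,0],[0,-0.48,0.19,0,0]]]'; cat >> h.py <<'E'
def go(p,yaw=None):
    r,x=rot(); d=r.inv().apply(np.array(p)-x)/.075; print("pos",x.round(4),"tool xyz units",d.round(3),"xang",np.degrees(np.arctan2(*r.as_matrix()[1::-1,0])).round(2),"tilt",r.as_matrix()[:,2].round(3),"F",np.round(read_state()["ft_force"],1),"w",round(float(read_state()["width"]),4),"t",read_state()["t"])
E
python3 -c "
from h import *
go([.548,.081,.2])"
```

```text
t: 1.78
position: [0.2313, 0.6341, 0.2616]
eef_rot: [0.0, 0.651, 0.759, 0.0]
ft_force: [-0.7, 0.5, -0.1]
width: 0.0432
t: 2.45
position: [0.3868, 0.3641, 0.2616]
eef_rot: [-0.0, 0.653, 0.757, 0.0]
ft_force: [1.6, 0.6, 0.4]
width: 0.0424
pos [0.3868 0.3641 0.2616] tool xyz units [-4.049  1.574  0.82 ] xang 98.4 tilt [ 0.     0.001 -1.   ] F [1.6 0.6 0.4] w 0.0424 t 2.45
```

```bash
python3 -m jog '[[[0,-0.45,0.175,0,0],[0,-0.45,0.175,0,0],[0,-0.45,0.175,0,0],[0,-0.45,0.175,0,0],[0,-0.45,0.175,0,0],[0,-0.45,0.175,0,0],[0,-0.45,0.175,0,0],[0,-0.45,0.175,0.4,0],[0,-0.45,0.175,0.4,0],[0,0,0,0,0]]]'
python3 - <<'E'
from h import *
go([.548,.081,.2])
P={}
for c in("side","top"):
    im,d=get_image(c);cv2.imwrite(f"pics/{c}1.png",im[:,:,::-1])
    u,v=w2p("side",[.57,.08,.15]) if c=="side" else w2p("top",[.57,.08,.15]);u,v=int(u),int(v)
    crop=cv2.resize(im[v-70:v+70,u-90:u+90,::-1],None,fx=3,fy=3,interpolation=cv2.INTER_CUBIC);cv2.imwrite(f"pics/{c}1c.png",crop)
    for n in("guard_tab","guard_hinge"):
        r=tip_of(n,c)
        if r: P[n,c]=np.array(r[0]["point"])*[640,480];print(n,c,round(r[0]["score"],2),P[n,c].round(1))
for n in("guard_tab","guard_hinge"):
    if (n,"side") in P and (n,"top") in P: print(n,*tri(P[n,"side"],P[n,"top"]))
E
```

```text
t: 3.28
position: [0.543, 0.0816, 0.2038]
eef_rot: [-0.0, 0.657, 0.754, -0.004]
ft_force: [-0.2, -0.5, -0.9]
width: 0.0428
pos [0.543  0.0816 0.2038] tool xyz units [-0.017  0.065  0.05 ] xang 97.81 tilt [-0.006 -0.006 -1.   ] F [-0.2 -0.5 -0.9] w 0.0428 t 3.2833
guard_tab side 0.74 [319.8 242. ]
guard_hinge side 0.87 [352.2 216.8]
```

View pics/side1c.png

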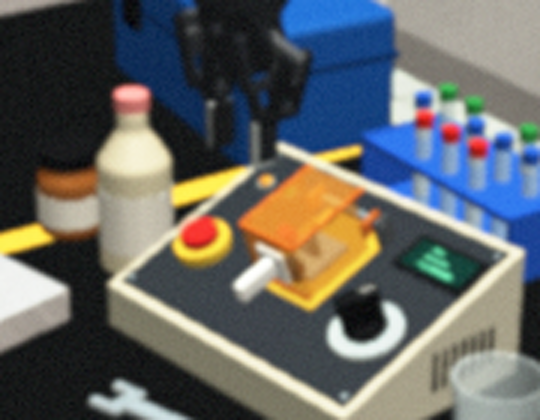

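```bash
python3 -m jog '[[[0,-0.015,0.065,0.4,-0.003],[0,0,0,0.4,0],[0,0,0,0.4,0],[0,0,0,0.3,0],[0,0,0,0.2,0],[0,0,0,0,0]]]'
python3 - <<'E'
from h import *
go([.548,.0805,.073])
P={}
for c in("side","top"):
    im,d=get_image(c)
    u,v=map(int,w2p(c,[.56,.08,.1]))
    crop=cv2.resize(im[v-50:v+50,u-65:u+65,::-1],None,fx=4,fy=4,interpolation=cv2.INTER_CUBIC);cv2.imwrite(f"pics/{c}2c.png",crop)
E
```

```text
t: 4.08
position: [0.546, 0.0906, 0.0782]
eef_rot: [-0.002, 0.649, 0.761, -0.002]
ft_force: [0.5, 0.3, -0.1]
width: 0.0428
pos [0.546  0.0906 0.0782] tool xyz units [-0.137  0.005  0.07 ] xang 99.08 tilt [-0.005 -0.001 -1.   ] F [ 0.5  0.3 -0.1] w 0.0428 t 4.0833
```

View pics/side2c.png

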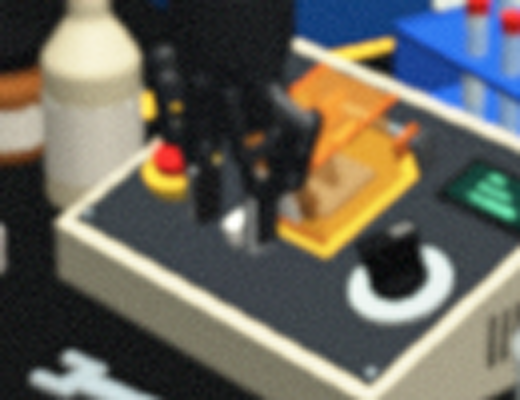

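```bash
python3 -m jog '[[[0,-0.13,0.01,0.07,0],[0,0,0,0,0],[0,0,0,0,0]]]'; python3 -c "
from h import *
go([.548,.0805,.073])"
```

```text
t: 4.43
position: [0.5513, 0.0791, 0.0763]
eef_rot: [0.001, 0.65, 0.76, 0.001]
ft_force: [0.4, 0.1, 0.2]
width: 0.0426
pos [0.5513 0.0791 0.0763] tool xyz units [ 0.026 -0.04   0.045] xang 98.85 tilt [ 0.002  0.    -1.   ] F [0.4 0.1 0.2] w 0.0426 t 4.4333
```

```bash
python3 -m jog '[[[-1,0,0,0.02,0],[-1,0,0,0,0],[-1,0,0,0,0],[-1,0,0,0,0],[-1,0,0,0,0],[-1,0,0,0,0]]]'; python3 -c "
from h import *
go([.548,.0805,.073])"
```

```text
t: 4.93
position: [0.5502, 0.0823, 0.0743]
eef_rot: [-0.001, 0.65, 0.76, 0.001]
ft_force: [-1.8, 5.0, 2.8]
width: 0.0091
pos [0.5502 0.0823 0.0743] tool xyz units [-0.019 -0.033  0.018] xang 98.98 tilt [-0.     0.003 -1.   ] F [-1.8  5.   2.8] w 0.0091 t 4.9333
```

```bash
python3 -c "
import numpy as np
th=np.arange(0,2.01,.1);p=np.radians(196.1)-th
y=114.3*np.cos(p);z=114.3*np.sin(p)
for i in range(20): print(round(th[i+1],1),round((y[i+1]-y[i])/75,3),round(-(z[i+1]-z[i])/75,3), y[i+1].round(1),z[i+1].round(1))"
```

```text
0.1 -0.035 -0.148 -112.4 -20.6
0.2 -0.02 -0.151 -113.9 -9.2
0.3 -0.005 -0.152 -114.3 2.2
0.4 0.011 -0.152 -113.5 13.6
0.5 0.026 -0.15 -111.6 24.8
0.6 0.04 -0.147 -108.5 35.8
0.7 0.055 -0.142 -104.4 46.5
0.8 0.069 -0.136 -99.2 56.7
0.9 0.082 -0.128 -93.1 66.3
1.0 0.094 -0.119 -86.0 75.3
1.1 0.106 -0.109 -78.1 83.5
1.2 0.116 -0.098 -69.3 90.9
1.3 0.126 -0.086 -59.9 97.3
1.4 0.134 -0.073 -49.9 102.8
1.5 0.14 -0.06 -39.4 107.3
1.6 0.145 -0.045 -28.5 110.7
1.7 0.149 -0.031 -17.3 113.0
1.8 0.152 -0.015 -5.9 114.1
1.9 0.152 -0.0 5.5 114.2
2.0 0.152 0.015 16.9 113.0
```

```bash
python3 -m jog '[[[-1,0,-0.035,-0.148,0],[-1,0,-0.02,-0.151,0],[-1,0,-0.005,-0.152,0],[-1,0,0.011,-0.152,0],[-1,0,0.026,-0.15,0],[-1,0,0.04,-0.147,0],[-1,0,0,0,0]]]'; python3 -c "
from h import *
go([.548,.0805,.073])"
```

```text
t: 5.52
position: [0.5526, 0.0827, 0.1425]
eef_rot: [-0.0, 0.65, 0.76, 0.002]
ft_force: [1.9, 4.3, -2.6]
width: 0.0086
pos [0.5526 0.0827 0.1425] tool xyz units [-0.022 -0.067  0.927] xang 98.98 tilt [ 0.002  0.003 -1.   ] F [ 1.9  4.3 -2.6] w 0.0086 t 5.5167
```

```bash
python3 -m jog '[[[-1,0,0.055,-0.142,0],[-1,0,0.069,-0.136,0],[-1,0,0.082,-0.128,0],[-1,0,0.094,-0.119,0],[-1,0,0.106,-0.109,0],[-1,0,0.116,-0.098,0],[-1,0,0,0,0]]]'; python3 -c "
from h import *
go([.548,.0805,.073])"
python3 -m jog '[[[-1,0,0.126,-0.086,0],[-1,0,0.134,-0.073,0],[-1,0,0.14,-0.06,0],[-1,0,0.145,-0.045,0],[-1,0,0.149,-0.031,0],[-1,0,0.152,-0.015,0],[-1,0,0.152,0,0],[-1,0,0.152,0.015,0],[-1,0,0,0,0]]]'; python3 - <<'E'
from h import *
go([.548,.0805,.073])
P={}
for c in("side","top"):
    im,d=get_image(c)
    u,v=map(int,w2p(c,[.6,.085,.12]))
    crop=cv2.resize(im[v-60:v+60,u-75:u+75,::-1],None,fx=4,fy=4,interpolation=cv2.INTER_CUBIC);cv2.imwrite(f"pics/{c}3c.png",crop);print(c,u-75,v-60)
E
```

```text
t: 6.1
position: [0.5894, 0.0882, 0.1955]
eef_rot: [-0.002, 0.649, 0.76, -0.001]
ft_force: [-2.5, 4.5, -3.3]
width: 0.0085
pos [0.5894 0.0882 0.1955] tool xyz units [-0.019 -0.556  1.635] xang 99.0 tilt [-0.004  0.002 -1.   ] F [-2.5  4.5 -3.3] w 0.0085 t 6.1
t: 6.85
position: [0.6748, 0.1011, 0.2176]
eef_rot: [-0.002, 0.649, 0.761, -0.001]
ft_force: [-4.9, 3.1, 1.3]
width: 0.0085
pos [0.6748 0.1011 0.2176] tool xyz units [-0.01  -1.705  1.935] xang 99.02 tilt [-0.004  0.001 -1.   ] F [-4.9  3.1  1.3] w 0.0085 t 6.85
side 259 162
top 233 155
```

View pics/side3c.png

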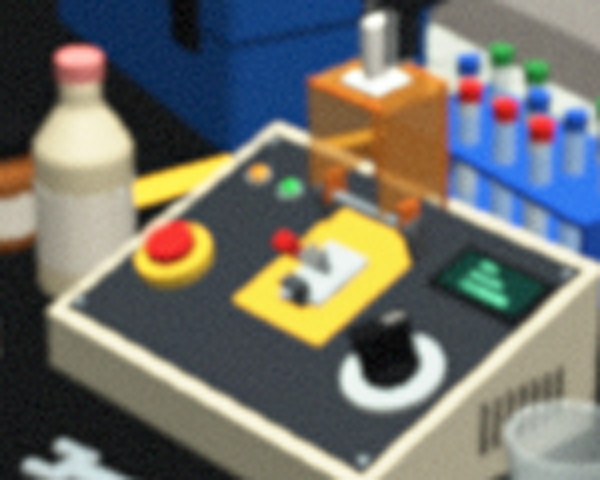

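```bash
python3 -m jog '[[[-1,0,0.12,0.02,0],[-1,0,0,0,0],[-0.4,0,0,0,0],[-0.4,0,0,-0.3,0],[-0.4,0,0,-0.5,0],[-0.4,0,0,-0.3,0],[0,0,-0.5,0,0],[0,0,-0.5,0,0]]]'
python3 - <<'E'
from h import *
np.set_printoptions(precision=4,suppress=True)
go([.6,.09,.2])
P={}
for c in("side","top"):
    im,d=get_image(c)
    u,v=map(int,w2p(c,[.6,.085,.12]))
    crop=cv2.resize(im[v-60:v+60,u-75:u+75,::-1],None,fx=4,fy=4,interpolation=cv2.INTER_CUBIC);cv2.imwrite(f"pics/{c}4c.png",crop)
    for n in("lever_grip","guard_hinge","guard_tab"):
        r=tip_of(n,c)
        if r:
            P[n,c]=q=np.array(r[0]["point"])*[640,480];print(n,c,round(r[0]["score"],2),q.round(1))
    b,g,r_=[im[:,:,i].astype(int) for i in(2,1,0)]
for n in("lever_grip","guard_hinge","guard_tab"):
    if (n,"side") in P and (n,"top") in P: print(n,*tri(P[n,"side"],P[n,"top"]))
    if (n,"side") in P:
        o,d=ray("side",*P[n,"side"]);yh=np.array([-.146,.989,0]);k=yh@(np.array([.548,.0805,.09])-o)/(yh@d);print(n,"on midplane",o+k*d)
print("expected grip if pivot mid-hood",np.array([.657,.097,.121])+np.r_[-.066*.989,-.066*.146,.0005])
E
```

```text
t: 7.62
position: [0.6124, 0.0876, 0.3014]
eef_rot: [0.003, 0.65, 0.759, 0.002]
ft_force: [-0.1, -0.2, 0.2]
width: 0.0427
pos [0.6124 0.0876 0.3014] tool xyz units [ 0.061 -0.169  1.35 ] xang 98.84 tilt [ 0.008 -0.001 -1.   ] F [-0.1 -0.2  0.2] w 0.0427 t 7.6167
lever_grip side 0.62 [333.7 223.4]
guard_hinge side 0.63 [352.8 216.1]
guard_tab side 0.91 [357.7 170.1]
guard_hinge top 0.57 [221.  293.6]
guard_tab top 0.66 [383.3 217.4]
lever_grip on midplane [0.5988 0.088  0.1169]
guard_hinge [0.5254 0.1946 0.1307] [0.1691, 0.1691]
guard_hinge on midplane [0.6635 0.0976 0.1152]
guard_tab [ 0.543  -0.086   0.3281] [0.0049, 0.0049]
guard_tab on midplane [0.6765 0.0995 0.2353]
expected grip if pivot mid-hood [0.5917 0.0874 0.1215]
```

View pics/side4c.png

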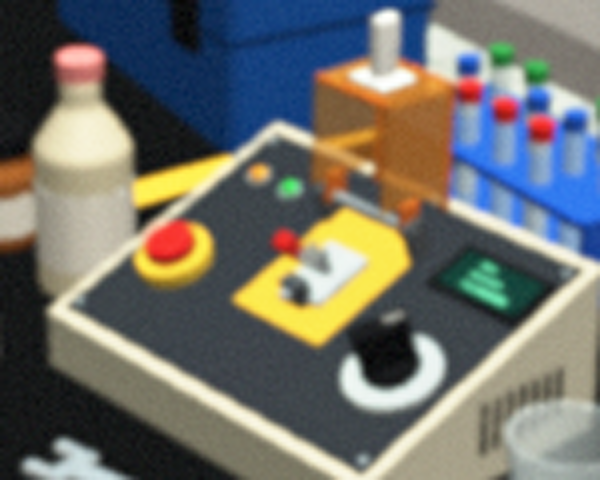

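```bash
python3 - <<'E'
from h import *
np.set_printoptions(precision=4,suppress=True)
im=cv2.imread("pics/side4c.png")
h=cv2.cvtColor(im,cv2.COLOR_BGR2HSV)
m=((h[:,:,0]<8)|(h[:,:,0]>172))&(h[:,:,1]>150)&(h[:,:,2]>90)
m[:,:230]=0;m[:220]=0;m[270:]=0;m[:,330:]=0
a=np.argwhere(m);u,v=w2p("side",[.6,.085,.12]);u0,v0=int(u)-75,int(v)-60
print(len(a),a.min(0),a.max(0))
c=(a.mean(0)[::-1]+.5)/4-.5+[u0,v0];print(c)
yh=np.array([-.146,.989,0])
for dy in(-.006,0):
    o,d=ray("side",*c);k=(yh@(np.array([.548,.0805,.09])-o)+dy)/(yh@d);p=o+k*d;print(dy,p,"off panel",(p-[.6138,.094,.0832])@np.array([-.3452,-.051,.9371]))
for p in([.5988,.088,.1169],[.5926,.087,.12]): print(p,w2p("side",p))
E
```

```text
482 [230 272] [254 299]
[329.9891 222.097 ]
-0.006 [0.5821 0.0795 0.1287] off panel 0.05435809641371355
0 [0.5867 0.0862 0.1246] off panel 0.048590107995167005
[0.5988, 0.088, 0.1169] (np.float64(333.6826038901526), np.float64(223.4066877332363))
[0.5926, 0.087, 0.12] (np.float64(331.81932438453543), np.float64(223.0654979069335))
```

```bash
python3 -m jog '[[[0,0.03,-0.33,0.1,0],[0,0,0,0.5,0],[0,0,0,0.5,0],[0,0,0,0.5,0],[0,0,0,0.3,0],[0,0,0,0.2,0],[0,0,0,0,0],[0,0,0,0,0]]]'; python3 -c "
from h import *
go([.587,.0867,.111])"; python3 -m jog '[[[0,0,0,0.01,0]]]';python3 -c "
from h import *
go([.587,.0867,.111])"
```

```text
t: 8.68
position: [0.5863, 0.0877, 0.1412]
eef_rot: [-0.0, 0.65, 0.76, -0.001]
ft_force: [-0.4, -0.9, 0.1]
width: 0.0425
pos [0.5863 0.0877 0.1412] tool xyz units [-0.014  0.008  0.403] xang 98.94 tilt [-0.001 -0.001 -1.   ] F [-0.4 -0.9  0.1] w 0.0425 t 8.6833
t: 8.77
position: [0.5873, 0.0879, 0.1423]
eef_rot: [0.001, 0.65, 0.76, 0.001]
ft_force: [-0.5, -0.3, 0.6]
width: 0.0428
pos [0.5873 0.0879 0.1423] tool xyz units [-0.015 -0.008  0.418] xang 98.93 tilt [ 0.003  0.    -1.   ] F [-0.5 -0.3  0.6] w 0.0428 t 8.7667
```

```bash
python3 -m jog '[[[0,-0.01,0,0.2,0],[0,0,0,0.2,0],[-0.4,0,0,0,0],[-1,0,0,0,0],[-1,0,0,0,0],[-1,0,0,0,0],[-1,0,0,0,0]]]'; python3 - <<'E'
from h import *
go([.587,.0867,.111])
for c in("side","top"):
    im,d=get_image(c)
    u,v=map(int,w2p(c,[.6,.085,.13]))
    crop=cv2.resize(im[v-45:v+45,u-60:u+60,::-1],None,fx=5,fy=5,interpolation=cv2.INTER_CUBIC);cv2.imwrite(f"pics/{c}5c.png",crop)
E
```

```text
t: 9.35
position: [0.5866, 0.0877, 0.1126]
eef_rot: [0.0, 0.65, 0.76, 0.001]
ft_force: [-1.4, 1.7, 3.9]
width: 0.01
pos [0.5866 0.0877 0.1126] tool xyz units [-0.014  0.003  0.022] xang 98.96 tilt [ 0.002  0.001 -1.   ] F [-1.4  1.7  3.9] w 0.01 t 9.35
```

View pics/side5c.png

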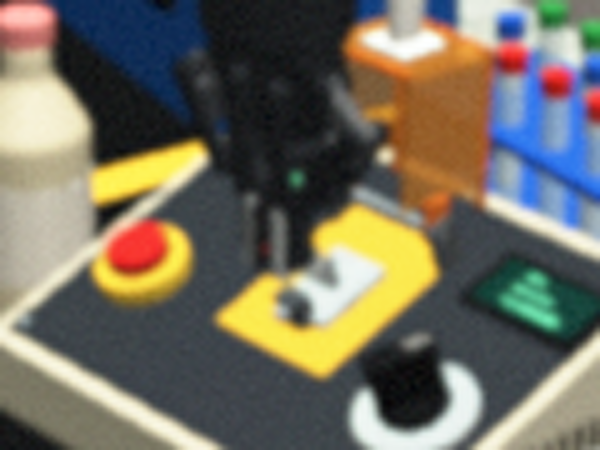

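```bash
python3 -m jog '[[[-1,0,-0.03,-0.03,0],[-1,0,-0.03,-0.03,0],[-1,0,-0.02,-0.02,0],[-1,0,0,0,0],[-1,0,0,0,0]]]'; python3 - <<'E'
from h import *
go([.587,.0867,.111])
L=51
a=-.8+np.arange(0,.81,.1)
y=L*np.sin(a);z=L*np.cos(a)
for i in range(8): print(round(a[i+1]+.8,1),round((y[i+1]-y[i])/75,3),round(-(z[i+1]-z[i])/75,3))
E
```

```text
t: 9.87
position: [0.5817, 0.0869, 0.1175]
eef_rot: [0.001, 0.65, 0.76, 0.002]
ft_force: [6.0, 3.5, -3.6]
width: 0.0102
pos [0.5817 0.0869 0.1175] tool xyz units [-0.013  0.07   0.087] xang 98.96 tilt [ 0.005  0.001 -1.   ] F [ 6.   3.5 -3.6] w 0.0102 t 9.8667
0.1 0.05 -0.046
0.2 0.054 -0.041
0.3 0.058 -0.036
0.4 0.061 -0.03
0.5 0.064 -0.023
0.6 0.066 -0.017
0.7 0.067 -0.01
0.8 0.068 -0.003
```

```bash
python3 -m jog '[[[-1,0,0.05,-0.046,0],[-1,0,0.054,-0.041,0],[-1,0,0.058,-0.036,0],[-1,0,0,0,0]]]'; python3 -c "
from h import *
go([.587,.0867,.111])"; python3 -m jog '[[[-1,0,0.061,-0.03,0],[-1,0,0.064,-0.023,0],[-1,0,0.066,-0.017,0],[-1,0,0,0,0]]]'; python3 - <<'E'
from h import *
go([.587,.0867,.111])
for c in("side","top"):
    im,d=get_image(c)
    u,v=map(int,w2p(c,[.6,.085,.15]))
    crop=cv2.resize(im[v-45:v+45,u-60:u+60,::-1],None,fx=5,fy=5,interpolation=cv2.INTER_CUBIC);cv2.imwrite(f"pics/{c}6c.png",crop)
E
```

```text
t: 10.2
position: [0.5899, 0.0881, 0.1249]
eef_rot: [-0.002, 0.65, 0.76, -0.002]
ft_force: [-2.6, 2.6, -10.6]
width: 0.0102
pos [0.5899 0.0881 0.1249] tool xyz units [-0.013 -0.041  0.186] xang 98.97 tilt [-0.006 -0.001 -1.   ] F [ -2.6   2.6 -10.6] w 0.0102 t 10.2
t: 10.53
position: [0.6058, 0.0905, 0.1314]
eef_rot: [-0.001, 0.65, 0.76, -0.001]
ft_force: [-4.6, 3.6, -8.9]
width: 0.0096
pos [0.6058 0.0905 0.1314] tool xyz units [-0.011 -0.255  0.273] xang 98.96 tilt [-0.002  0.    -1.   ] F [-4.6  3.6 -8.9] w 0.0096 t 10.5333
```

View pics/side6c.png

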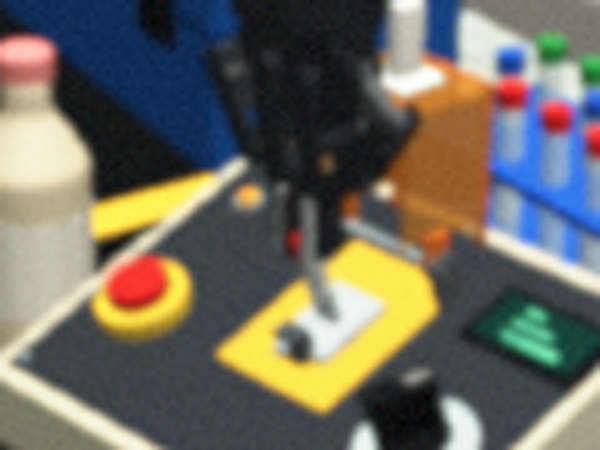

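```bash
python3 -m jog '[[[-1,0,0.065,-0.01,0],[-1,0,0.03,-0.002,0],[-1,0,0,0,0]]]'; python3 -c "
from h import *
go([.587,.0867,.111])"
```

```text
t: 10.88
position: [0.6124, 0.0914, 0.1323]
eef_rot: [-0.001, 0.65, 0.76, -0.001]
ft_force: [-4.5, 2.7, -7.7]
width: 0.01
pos [0.6124 0.0914 0.1323] tool xyz units [-0.01  -0.344  0.285] xang 98.95 tilt [-0.002  0.    -1.   ] F [-4.5  2.7 -7.7] w 0.01 t 10.8833
```

```bash
python3 -m jog '[[[-1,0,0.035,0,0],[-1,0,0,0,0]]]'; python3 -c "
from h import *
go([.587,.0867,.111])"; python3 -m jog '[[[-1,0,0.035,0.003,0],[-1,0,0,0,0]]]'; python3 -c "
from h import *
go([.587,.0867,.111])"
```

```text
t: 11.05
position: [0.6147, 0.0918, 0.1324]
eef_rot: [-0.001, 0.65, 0.76, -0.001]
ft_force: [-5.1, 2.4, -6.7]
width: 0.01
pos [0.6147 0.0918 0.1324] tool xyz units [-0.01  -0.375  0.286] xang 98.97 tilt [-0.002  0.    -1.   ] F [-5.1  2.4 -6.7] w 0.01 t 11.05
t: 11.22
position: [0.6185, 0.0925, 0.1328]
eef_rot: [0.0, 0.65, 0.76, 0.001]
ft_force: [-2.2, 2.9, -6.6]
width: 0.0097
pos [0.6185 0.0925 0.1328] tool xyz units [-0.01  -0.428  0.29 ] xang 98.97 tilt [ 0.001  0.001 -1.   ] F [-2.2  2.9 -6.6] w 0.0097 t 11.2167
```

```bash
python3 -m jog '[[[-1,0,0.035,0.004,0],[-1,0,0,0,0]]]'; python3 -c "
from h import *
go([.587,.0867,.111])"; python3 -m jog '[[[-1,0,0.035,0.006,0],[-1,0,0,0,0]]]'; python3 -c "
from h import *
go([.587,.0867,.111])"
```

```text
t: 11.38
position: [0.6213, 0.0929, 0.1327]
eef_rot: [0.0, 0.65, 0.76, 0.001]
ft_force: [-4.2, 2.8, -5.3]
width: 0.0095
pos [0.6213 0.0929 0.1327] tool xyz units [-0.011 -0.465  0.289] xang 98.98 tilt [ 0.001  0.001 -1.   ] F [-4.2  2.8 -5.3] w 0.0095 t 11.3833
t: 11.55
position: [0.6241, 0.0933, 0.1325]
eef_rot: [0.0, 0.65, 0.76, 0.001]
ft_force: [-3.7, 3.7, -4.8]
width: 0.0097
pos [0.6241 0.0933 0.1325] tool xyz units [-0.01  -0.503  0.286] xang 98.97 tilt [ 0.002  0.001 -1.   ] F [-3.7  3.7 -4.8] w 0.0097 t 11.55
```

```bash
python3 -m jog '[[[-1,0,0.03,0.003,0],[-1,0,0.02,0.003,0],[-1,0,0,0,0]]]'; python3 - <<'E'
from h import *
go([.587,.0867,.111])
for c in("side",):
    im,d=get_image(c)
    u,v=map(int,w2p(c,[.62,.085,.15]))
    crop=cv2.resize(im[v-45:v+45,u-60:u+60,::-1],None,fx=5,fy=5,interpolation=cv2.INTER_CUBIC);cv2.imwrite(f"pics/{c}7c.png",crop)
E
```

```text
t: 11.8
position: [0.6276, 0.0939, 0.1322]
eef_rot: [0.0, 0.65, 0.76, 0.001]
ft_force: [-4.3, 3.4, -3.7]
width: 0.0101
pos [0.6276 0.0939 0.1322] tool xyz units [-0.01  -0.551  0.281] xang 98.97 tilt [ 0.002  0.001 -1.   ] F [-4.3  3.4 -3.7] w 0.0101 t 11.8
```

View pics/side7c.png

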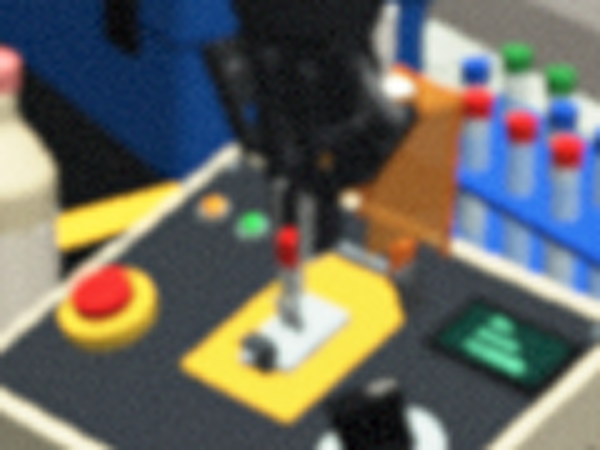

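```bash
python3 -m jog '[[[0,0,0,0,0],[0,0,0,0,0],[0,0,0,0,0],[0,0,-0.2,0,0],[0,0,-0.3,0,0],[0,0,-0.1,0,0],[-1,0,0,0.1,0],[-1,0,0,0,0],[-1,0,0,0,0],[-1,0,0,0,0]]]'
cat > lev.py <<'E'
from h import *
go([.587,.0867,.122])
im,d=get_image("side")
for n in("lever_grip","guard_tab"):
    r=tip_of(n,"side")
    if r:
        q=np.array(r[0]["point"])*[640,480];o,dd=ray("side",*q);yh=np.array([-.146,.989,0]);k=yh@(np.array([.548,.0805,.09])-o)/(yh@dd);print(n,round(r[0]["score"],2),q.round(1),(o+k*dd).round(4))
u0,v0=310,190
h=cv2.cvtColor(im,cv2.COLOR_RGB2HSV)
m=((h[:,:,0]<8)|(h[:,:,0]>172))&(h[:,:,1]>130)&(h[:,:,2]>80)
mm=np.zeros_like(m);mm[205:235,322:350]=m[205:235,322:350]
a=np.argwhere(mm);print("red",len(a),a.mean(0)[::-1] if len(a) else None)
if len(a):
    o,dd=ray("side",*a.mean(0)[::-1]);k=yh@(np.array([.548,.0805,.09])-o)/(yh@dd);print((o+k*dd).round(4))
import sys
u,v=map(int,w2p("side",[.62,.085,.15]))
cv2.imwrite(f"pics/{sys.argv[1]}.png",cv2.resize(im[v-45:v+45,u-60:u+60,::-1],None,fx=5,fy=5,interpolation=cv2.INTER_CUBIC))
E
python3 lev.py side8c
```

```text
t: 12.68
position: [0.584, 0.0866, 0.1236]
eef_rot: [0.0, 0.65, 0.76, 0.0]
ft_force: [-0.5, -0.1, -0.5]
width: 0.0
pos [0.584  0.0866 0.1236] tool xyz units [-0.005  0.04   0.022] xang 98.93 tilt [ 0.001  0.    -1.   ] F [-0.5 -0.1 -0.5] w 0.0 t 12.6833
lever_grip 0.48 [338.  211.9] [0.6127 0.0901 0.1435]
guard_tab 0.59 [359.5 170.4] [0.6827 0.1004 0.2329]
red 43 [338.69767442 212.41860465]
[0.6151 0.0904 0.1414]
```

View pics/side8c.png

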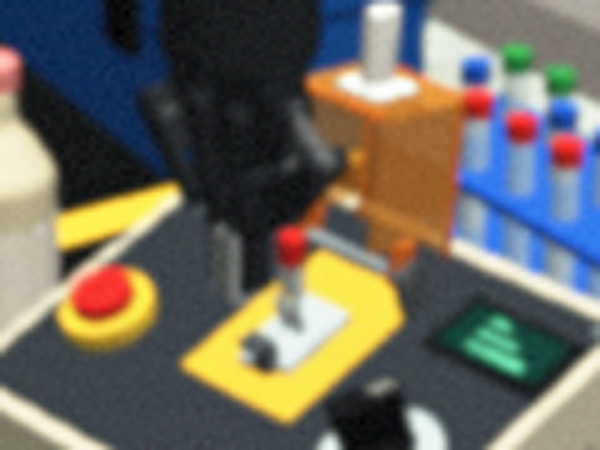

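```bash
python3 -m jog '[[[-1,0.02,0.12,0,0],[-1,0,0.06,0,0],[-1,0,0.05,0,0],[-1,0,0,0,0]]]';python3 -c "
from h import *
go([.61,.09,.122])"; python3 -m jog '[[[-1,0,0.05,0,0],[-1,0,0.05,0,0],[-1,0,0,0,0]]]';python3 lev.py side9c
```

```text
t: 13.17
position: [0.6007, 0.091, 0.1236]
eef_rot: [0.0, 0.65, 0.76, 0.0]
ft_force: [-0.5, 0.7, -0.5]
width: 0.0
pos [0.6007 0.091  0.1236] tool xyz units [-0.032  0.121  0.021] xang 98.95 tilt [ 0.001  0.    -1.   ] F [-0.5  0.7 -0.5] w 0.0 t 13.1667
t: 13.42
position: [0.6076, 0.0919, 0.1236]
eef_rot: [0.0, 0.65, 0.76, 0.0]
ft_force: [-0.3, 0.6, -0.5]
width: 0.0005
pos [0.6076 0.0919 0.1236] tool xyz units [-0.026 -0.282  0.021] xang 98.94 tilt [ 0.001  0.    -1.   ] F [-0.3  0.6 -0.5] w 0.0005 t 13.4167
lever_grip 0.4 [340.3 215.1] [0.6205 0.0912 0.1323]
guard_tab 0.9 [358.8 167.1] [0.6799 0.1    0.2422]
red 16 [341.6875 212.9375]
[0.6251 0.0919 0.1367]
```

```bash
python3 -m jog '[[[-1,0,0.04,0,0],[-1,0,0.04,0,0],[-1,0,0,0,0]]]';python3 lev.py side10c;  python3 -m jog '[[[-1,0,0.04,0,0],[-1,0,0.03,0,0],[-1,0,0,0,0]]]';python3 lev.py side11c
```

```text
t: 13.82
position: [0.6092, 0.0922, 0.1234]
eef_rot: [-0.003, 0.65, 0.76, -0.004]
ft_force: [-10.4, -0.9, 8.2]
width: -0.0002
pos [0.6092 0.0922 0.1234] tool xyz units [-0.026 -0.304  0.022] xang 98.93 tilt [-0.009 -0.001 -1.   ] F [-10.4  -0.9   8.2] w -0.0002 t 13.8167
lever_grip 0.66 [397.6 299.7] [ 0.8565  0.126  -0.2251]
guard_tab 0.88 [356.7 167.5] [0.6728 0.0989 0.243 ]
red 11 [341.90909091 212.90909091]
[0.6259 0.092  0.1365]
t: 14.22
position: [0.6098, 0.0922, 0.1234]
eef_rot: [-0.007, 0.65, 0.76, -0.007]
ft_force: [-21.8, -3.0, 16.8]
width: 0.0002
pos [0.6098 0.0922 0.1234] tool xyz units [-0.025 -0.312  0.024] xang 98.92 tilt [-0.02  -0.003 -1.   ] F [-21.8  -3.   16.8] w 0.0002 t 14.2167
lever_grip 0.53 [340.9 214.2] [0.6226 0.0915 0.1341]
guard_tab 0.56 [358.5 168.4] [0.6792 0.0999 0.2391]
red 8 [342.25 213.25]
[0.627  0.0922 0.1352]
```

```bash
python3 -m jog '[[[-1,0,-0.2,0,0],[-1,0,-0.3,-0.1,0],[-1,0,-0.3,-0.1,0],[-1,0,0,0,0]]]';python3 lev.py side12c
```

```text
t: 14.7
position: [0.5557, 0.0835, 0.1395]
eef_rot: [-0.001, 0.65, 0.76, -0.001]
ft_force: [0.3, -1.2, -0.7]
width: 0.0002
pos [0.5557 0.0835 0.1395] tool xyz units [-0.023  0.42   0.233] xang 98.92 tilt [-0.002  0.    -1.   ] F [ 0.3 -1.2 -0.7] w 0.0002 t 14.7
lever_grip 0.64 [273.1 226.9] [0.4169 0.0611 0.1708]
guard_tab 0.59 [357.9 169.4] [0.6771 0.0996 0.237 ]
red 34 [340.55882353 212.85294118]
[0.6213 0.0913 0.1381]
```

View pics/side12c.png

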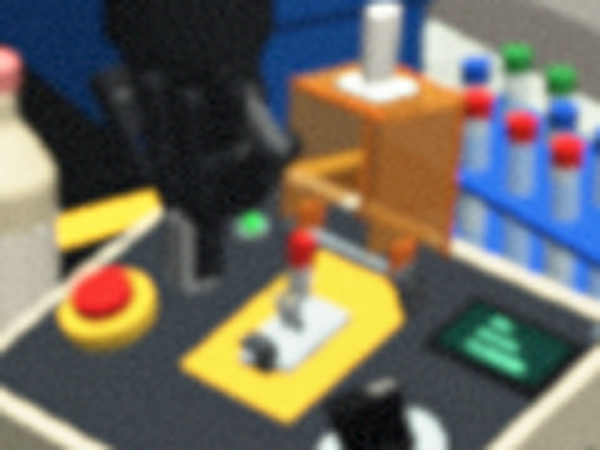

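```bash
python3 - <<'E'
from h import *
H=np.array([.657,.097,.121]);X=np.array([.989,.146,0]);Z=np.array([0,0,1.])
P=H-.035*X-.0295*Z
for n,a,s in(("off",-.8,0),("0.65 drawn6",-.15,.006),("0.7 d6",-.1,.006),(".8 d6",0,.006),("on",.1,0),("on d3",.1,.003),("on d6",.1,.006),(".8 home",0,0)):
  for b in(0,.004):
    L=.043+s+b;print(n,b,np.round(w2p("side",P+L*(np.sin(a)*X+np.cos(a)*Z)),1))
for f in("side4c","side8c","side12c"):
    im=cv2.imread(f"pics/{f}.png");s=4 if f=="side4c" else 5
    u,v=(map(int,w2p("side",[.6,.085,.12]))) if s==4 else map(int,w2p("side",[.62,.085,.15]))
    u0,v0=(u-75,v-60) if s==4 else (u-60,v-45)
    h=cv2.cvtColor(im,cv2.COLOR_BGR2HSV);m=((h[:,:,0]<8)|(h[:,:,0]>172))&(h[:,:,1]>130)&(h[:,:,2]>80)
    n,l,st,ce=cv2.connectedComponentsWithStats(m.astype(np.uint8))
    for i in range(1,n):
        c=(ce[i]+.5)/s-.5+[u0,v0]
        if st[i,4]>150 and 322<c[0]<350 and 205<c[1]<235: print(f,c.round(2),"ext",((st[i,:2])/s+[u0,v0]).round(1),(st[i,2:4]/s).round(1))
E
```

```text
off 0 [331.5 222.5]
off 0.004 [330.6 221.9]
0.65 drawn6 0 [338.6 212.9]
0.65 drawn6 0.004 [338.4 211.5]
0.7 d6 0 [339.3 212.5]
0.7 d6 0.004 [339.2 211. ]
.8 d6 0 [340.8 211.8]
.8 d6 0.004 [340.8 210.3]
on 0 [342.  213.6]
on 0.004 [342.2 212.1]
on d3 0 [342.1 212.4]
on d3 0.004 [342.3 210.9]
on d6 0 [342.2 211.3]
on d6 0.004 [342.4 209.8]
.8 home 0 [340.8 214. ]
.8 home 0.004 [340.8 212.5]
side4c [329.91 222.  ] ext [326.8 219.2] [7.5 6.5]
side8c [338.78 212.4 ] ext [336.  208.4] [6.8 9.2]
side12c [340.6  212.93] ext [338.4 209.2] [6.2 8.2]
```

```bash
python3 -m jog '[[[0,0,0,-0.5,0],[0,0,0,-0.5,0],[0,0,0,-0.5,0],[0,0,0,-0.5,0],[0,0,0.43,-0.1,0],[0,0,0.43,0,0],[0,0,0.43,0,0],[0,0,0.42,0,0],[0,0,0,0,0],[0,0,0,0,0]]]'; python3 -c "
from h import *
go([.6838,.1025,.216])"
```

```text
t: 15.68
position: [0.6868, 0.1045, 0.294]
eef_rot: [-0.0, 0.65, 0.76, -0.001]
ft_force: [-0.5, -0.1, -1.2]
width: 0.0426
pos [0.6868 0.1045 0.294 ] tool xyz units [-0.02  -0.042  1.04 ] xang 98.95 tilt [-0.002 -0.001 -1.   ] F [-0.5 -0.1 -1.2] w 0.0426 t 15.6833
```

```bash
python3 -m jog '[[[0,-0.02,-0.04,0.4,0],[0,0,0,0.4,0],[0,0,0,0.22,0],[0,0,0,0,0],[-1,0,0,0,0],[-1,0,0,0,0],[-1,0,0,0,0],[-1,0,0,0,0],[-1,0,0,0,0]]]'; python3 -c "
from h import *
go([.6838,.1025,.216])
x=rot()[1]+[0,0,.0187]-np.array([.657,.097,.121]);y=x[0]*.989+x[1]*.146;print(y,x[2],'r',np.hypot(y,x[2]),'theta',np.radians(196.1)-np.arctan2(x[2],y))
th0=2.08
th=np.r_[2.08,np.arange(2.0,.09,-.1),.05,0];p=np.radians(196.1)-th
Y=114.3*np.cos(p);Z=114.3*np.sin(p)
for i in range(len(th)-1): print(round(th[i+1],2),round((Y[i+1]-Y[i])/75,3),round(-(Z[i+1]-Z[i])/75,3))
"
```

```text
t: 16.43
position: [0.6838, 0.1025, 0.222]
eef_rot: [0.001, 0.65, 0.76, 0.002]
ft_force: [1.0, 0.4, 5.9]
width: 0.0086
pos [0.6838 0.1025 0.222 ] tool xyz units [-0.   -0.    0.08] xang 98.94 tilt [ 0.004  0.001 -1.   ] F [1.  0.4 5.9] w 0.0086 t 16.4333
0.02731794653611934 0.11973739168377737 r 0.12281414075823921 theta 2.0761038574415482
2.0 -0.12 -0.023
1.9 -0.152 -0.015
1.8 -0.152 0.0
1.7 -0.152 0.015
1.6 -0.149 0.031
1.5 -0.145 0.045
1.4 -0.14 0.06
1.3 -0.134 0.073
1.2 -0.126 0.086
1.1 -0.116 0.098
1.0 -0.106 0.109
0.9 -0.094 0.119
0.8 -0.082 0.128
0.7 -0.069 0.136
0.6 -0.055 0.142
0.5 -0.04 0.147
0.4 -0.026 0.15
0.3 -0.011 0.152
0.2 0.005 0.152
0.1 0.02 0.151
0.05 0.016 0.075
0.0 0.019 0.074
```

```bash
python3 -m jog '[[[-1,0,-0.125,-0.024,0],[-1,0,-0.158,-0.016,0],[-1,0,-0.158,0,0],[-1,0,-0.158,0.016,0],[-1,0,-0.155,0.032,0],[-1,0,0,0,0]]]'; python3 -c "
from h import *
go([.6838,.1025,.216])"; python3 -m jog '[[[-1,0,-0.15,0.047,0],[-1,0,-0.146,0.062,0],[-1,0,-0.139,0.076,0],[-1,0,-0.131,0.089,0],[-1,0,-0.121,0.102,0],[-1,0,-0.11,0.113,0],[-1,0,0,0,0]]]'; python3 -c "
from h import *
go([.6838,.1025,.216])"
```

```text
t: 16.93
position: [0.6272, 0.094, 0.2205]
eef_rot: [0.001, 0.65, 0.76, 0.002]
ft_force: [1.8, 1.9, 3.1]
width: 0.0085
pos [0.6272 0.094  0.2205] tool xyz units [-0.005  0.763  0.064] xang 98.93 tilt [ 0.005  0.002 -1.   ] F [1.8 1.9 3.1] w 0.0085 t 16.9333
t: 17.52
position: [0.5674, 0.085, 0.1826]
eef_rot: [-0.0, 0.65, 0.76, 0.001]
ft_force: [-0.4, 2.9, 3.1]
width: 0.0087
pos [0.5674 0.085  0.1826] tool xyz units [-0.011  1.57  -0.444] xang 98.96 tilt [ 0.001  0.001 -1.   ] F [-0.4  2.9  3.1] w 0.0087 t 17.5167
```

Forces stay low. Continue to about 0.2 rad.

```bash
python3 -m jog '[[[-1,0,-0.098,0.124,0],[-1,0,-0.085,0.133,0],[-1,0,-0.072,0.141,0],[-1,0,-0.057,0.148,0],[-1,0,-0.042,0.153,0],[-1,0,0,0,0]]]'; python3 -c "
from h import *
go([.6838,.1025,.216])"; python3 -m jog '[[[-1,0,-0.027,0.156,0],[-1,0,-0.011,0.158,0],[-1,0,0.005,0.155,0],[-1,0,0,0,0]]]'; python3 -c "
from h import *
go([.55,.0823,.0743])"
```

```text
t: 18.02
position: [0.5409, 0.081, 0.129]
eef_rot: [-0.001, 0.65, 0.76, -0.0]
ft_force: [-2.8, 2.1, 2.5]
width: 0.0089
pos [0.5409 0.081  0.129 ] tool xyz units [-0.013  1.924 -1.163] xang 98.98 tilt [-0.002  0.001 -1.   ] F [-2.8  2.1  2.5] w 0.0089 t 18.0167
t: 18.35
position: [0.5384, 0.0806, 0.0938]
eef_rot: [-0.001, 0.65, 0.76, -0.001]
ft_force: [-2.1, 3.8, 2.1]
width: 0.0089
pos [0.5384 0.0806 0.0938] tool xyz units [-0.002  0.158  0.259] xang 98.97 tilt [-0.003  0.001 -1.   ] F [-2.1  3.8  2.1] w 0.0089 t 18.35
```

```bash
python3 -m jog '[[[-1,0,0.01,0.08,0],[-1,0,0.01,0.08,0],[-1,0,0,0,0]]]'; python3 -c "
from h import *
go([.55,.0823,.0743])"; python3 -m jog '[[[-1,0,0.015,0.05,0],[-1,0,0.01,0.03,0],[-1,0,0,0,0]]]'; python3 -c "
from h import *
go([.55,.0823,.0743])"
```

```text
t: 18.6
position: [0.5396, 0.0807, 0.0827]
eef_rot: [-0.001, 0.65, 0.76, -0.001]
ft_force: [-5.2, 2.7, 3.0]
width: 0.0085
pos [0.5396 0.0807 0.0827] tool xyz units [-0.001  0.14   0.111] xang 98.98 tilt [-0.003  0.001 -1.   ] F [-5.2  2.7  3. ] w 0.0085 t 18.6
t: 18.85
position: [0.5408, 0.081, 0.0769]
eef_rot: [-0.002, 0.65, 0.76, -0.001]
ft_force: [-5.2, 4.1, 2.2]
width: 0.0088
pos [0.5408 0.081  0.0769] tool xyz units [-0.002  0.124  0.034] xang 98.98 tilt [-0.005  0.001 -1.   ] F [-5.2  4.1  2.2] w 0.0088 t 18.85
```

```bash
python3 -m jog '[[[-1,0,0.01,0.04,0],[-1,0,0.01,0.04,0],[-1,0,0,0,0]]]'; python3 -c "
from h import *
go([.55,.0823,.0743])"; python3 -m jog '[[[-1,0,0.01,0.04,0],[-1,0,0,0,0]]]'; python3 -c "
from h import *
go([.55,.0823,.0743])"
```

```text
t: 19.1
position: [0.5423, 0.0811, 0.0707]
eef_rot: [-0.002, 0.65, 0.76, -0.001]
ft_force: [-5.3, 3.1, 1.4]
width: 0.0089
pos [0.5423 0.0811 0.0707] tool xyz units [-0.001  0.103 -0.049] xang 98.98 tilt [-0.004  0.    -1.   ] F [-5.3  3.1  1.4] w 0.0089 t 19.1
t: 19.27
position: [0.5429, 0.0812, 0.0688]
eef_rot: [-0.002, 0.65, 0.76, -0.002]
ft_force: [-7.6, 3.6, 9.4]
width: 0.0087
pos [0.5429 0.0812 0.0688] tool xyz units [-0.     0.095 -0.073] xang 98.97 tilt [-0.005  0.001 -1.   ] F [-7.6  3.6  9.4] w 0.0087 t 19.2667
```

```bash
python3 -m jog '[[[-1,0,0.005,0.03,0],[-1,0,0,0,0]]]'; python3 -c "
from h import *
go([.55,.0823,.0743])"; python3 -m jog '[[[-1,0,0,0.03,0],[-1,0,0,0,0]]]'; python3 -c "
from h import *
go([.55,.0823,.0743])"
```

```text
t: 19.43
position: [0.543, 0.0812, 0.0685]
eef_rot: [-0.003, 0.65, 0.76, -0.002]
ft_force: [-14.6, 2.3, 26.1]
width: 0.0086
pos [0.543  0.0812 0.0685] tool xyz units [-0.     0.094 -0.078] xang 98.96 tilt [-0.006  0.001 -1.   ] F [-14.6   2.3  26.1] w 0.0086 t 19.4333
t: 19.6
position: [0.5431, 0.0813, 0.0682]
eef_rot: [-0.003, 0.65, 0.76, -0.001]
ft_force: [-18.7, 1.4, 39.9]
width: 0.0086
pos [0.5431 0.0813 0.0682] tool xyz units [-0.001  0.093 -0.082] xang 98.95 tilt [-0.006  0.001 -1.   ] F [-18.7   1.4  39.9] w 0.0086 t 19.6
```

```bash
python3 -m jog '[[[-1,0,-0.005,-0.06,0],[-0.2,0,0,0,0],[-0.2,0,0,0,0],[0,0,0,0,0],[0,0,0,-0.2,0],[0,0,-0.1,-0.4,0],[0,0,-0.2,-0.5,0],[0,0,-0.4,-0.4,0],[0,0,-0.5,0,0],[0,0,0,0,0]]]'; python3 - <<'E'
from h import *
go([.55,.0823,.0743])
im,d=get_image("side");im0=cv2.imread("pics/side0.png")[:,:,::-1]
r=tip_of("guard_tab","side");print(r and (np.array(r[0]["point"])*[640,480]).round(1),r and r[0]["score"])
u,v=map(int,w2p("side",[.6,.085,.11]))
f=lambda i:cv2.resize(i[v-45:v+45,u-40:u+40,::-1],None,fx=5,fy=5,interpolation=cv2.INTER_CUBIC)
cv2.imwrite("pics/cmp.png",np.hstack([f(im0),f(im)]))
# hood shape comparison: orange mask
for n,i in(("start",im0),("now",im)):
    h=cv2.cvtColor(np.ascontiguousarray(i),cv2.COLOR_RGB2HSV);m=(h[:,:,0]>8)&(h[:,:,0]<24)&(h[:,:,1]>140)&(h[:,:,2]>110);m2=np.zeros_like(m);m2[180:255,310:370]=m[180:255,310:370]
    a=np.argwhere(m2);print(n,len(a),a.mean(0).round(2),np.percentile(a,2,axis=0),np.percentile(a,98,axis=0))
E
```

```text
t: 20.43
position: [0.4501, 0.0645, 0.1797]
eef_rot: [-0.002, 0.65, 0.76, -0.002]
ft_force: [-1.2, -1.0, 0.2]
width: 0.0424
pos [0.4501 0.0645 0.1797] tool xyz units [0.028 1.36  1.398] xang 98.89 tilt [-0.005 -0.001 -1.   ] F [-1.2 -1.   0.2] w 0.0424 t 20.4333
[321.  238.4] 0.72
start 1190 [220.72 337.86] [200.   315.78] [244. 358.]
now 1185 [220.51 337.79] [200. 315.] [244. 358.]
```

View pics/cmp.png

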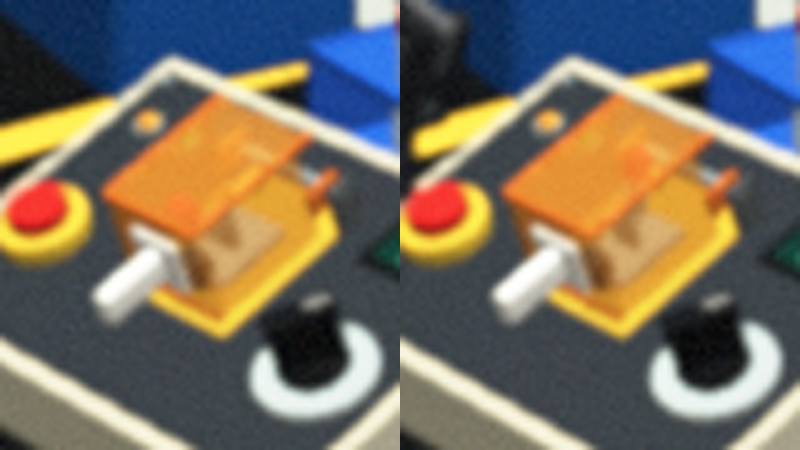

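```bash
python3 -c "
from plant import *
print(close_job())"
```

```text
the job is handed in; nothing more can be done
None
```

The drive's lever is thrown to on and the guard is closed again. I handed the job in at about 20.5 s of the 64 s; the hand-in gives no verdict.

**What I did**
- I gripped the white tab and swung the guard back to about 2.0–2.08 rad.
- I drew the sleeve out about 7–8 mm and began the throw. The moves can't lean the gripper, so I kept it vertical throughout.
- Near the end of the throw the grip slid along the pads and the lever stopped at about 0.65 rad, resting on its gate. I let go and pushed it the rest of the way with the closed fingers until it met its end stop at about 22 N.
- I gripped the tab again, swung the guard shut and pressed it to about 40 N at the wrist, where it went stiff. Then I let go and backed clear.

**Last checks**
- **Guard:** its outline matches the first picture to about 0.2 pixel, which fits shut in the catch.
- **Lever:** the red grip shows at the hinge side under the guard. With the guard open, its pixel position matched the on position with the sleeve home, about 1 pixel off the prediction; sleeve out would have been 2–3 pixels off.
- **Robot:** it was touching nothing, with a force reading of about 1 N.
- **Stop button and dial:** both look unchanged in the last crop. I didn't measure them or the loose items.

**Disagreements and limits**
- The network's lever point was unreliable in several views, with clear outliers, so I relied on the red blob and the geometry.
- I had no direct reading of the joint angles or the sleeve.

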